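# Jack up the spectrometer at its lift ear and hold it there

## Task

The spectrometer needs a new foot: set the red lever jack flat on the table with its saddle centred under the red dot on the spectrometer's yellow lift ear, and let go of it with the handle up. Pump the green handle pad: one full stroke down, let it come all the way up so the spectrometer stands on its feet again, then press it fully down a second time and finish while still holding it down, so that you hold the spectrometer raised. Lift with the jack only, keep the hand off the spectrometer, and leave the mouse, pen, spatula, vial and spare foot where they lie.

Things in the scene. Friction and masses are not known exactly. Their poses are not given: they have to be found in the camera images.
- jack_grip (a point): Centre of the jack's red tower, where to grip the jack: a block 36 mm wide (jack x), 50 mm long (jack y), from 8 to 68 mm above the table; this point is 38 mm up. Jack axes: +y to the saddle, -y to the handle, z up. The gripper must not be under the ear: the tower stays outside it.
- saddle_top (a point): Centre of the top face of the jack's round steel saddle, 32 mm across, 75 mm from jack_grip along jack +y. Handle up: 44 mm above the jack's underside, so 14 mm below the ear once set. It rises straight up 60 mm per rad of handle travel, 36 mm in all.
- handle_pad (a point): Centre of the top of the green pad (44 x 44 x 10 mm) at the handle's end: press here. The handle's pin lies along jack x, 20 mm to -y of jack_grip, 60 mm above the table; pad middle 110 mm from the pin. Up: handle slopes up 0.42 rad, pad top 109 mm above the table, 118 mm to -y of jack_grip. Fully down: slopes down 0.18 rad, pad top 45 mm above the table, 129 mm to -y.
- handle (a joint): Handle angle, rad: 0 fully up (as at the start), 0.6 fully down at its stop. When let go, a spring and the load bring it back up by itself within about 2 s. Pressing takes about 2 to 4 N until the saddle meets the ear (near 0.23 rad), then 10 to 20 N.
- lift_mark (a point): Centre of the red dot (24 mm) on top of the yellow lift ear, a flat tab 46 mm wide, 6 mm thick, standing out 56 mm from the spectrometer's side; the dot is 32 mm from that side, 24 mm from the ear's free end. Ear underside 58 mm, this point 65 mm above the table. +y runs into the spectrometer, z up. The jack goes in from the free end, jack +y along this +y.
- chassis (a joint): How far the spectrometer is tipped up about its far feet, rad: 0 standing on all its feet, about 0.065 with the jack set under the dot and its handle fully down. It weighs about 4 kg.
- spectrometer: White and blue spectrometer, 220 mm wide (x), 318 mm deep (y), 151 mm high, with a steel press column to 260 mm. This point is on the table straight below the red dot; the near side is 32 mm along +y, its underside 18 mm up, the far feet, on which it tips, 335 mm along +y.
- jack: The whole jack, loose, about 0.75 kg: this point is under the tower's middle on the jack's underside; axes as jack_grip. Base plate 70 mm wide, 8 mm thick, from 140 mm to -y to 95 mm to +y of this point; a low web 22 mm high joins tower and saddle.
- mouse: Black computer mouse, 105 x 60 x 34 mm, loose; origin under its centre.
- pen: Black pen, 145 mm long along its y, 10 mm thick, loose; origin under its centre.
- spatula: Flat steel laboratory spatula, 170 mm long along its y, 5 mm thick, loose; origin under its centre.
- vial: Amber jar with white cap, 48 mm across, 65 mm high, loose; origin under its centre.
- spare_foot: Spare levelling foot: black rubber puck 28 mm across with a brass stud, 32 mm high, loose; origin under its centre.
There are look-alikes about, which are no part of the job. Of the things shaped like the jack, the red one is meant.

How it is judged (in metres and radians):
On the way, in this order (a step that is already met when the one before it is completed fails the run):
1. the jack stands flat on the table, let go, its saddle under the red dot, handle up, spectrometer still on its feet (horizontal distance between saddle_top and lift_mark below 0.014 m and angle between jack_grip's own z axis and vertical below 0.06 rad and height (world z) of jack_grip below 0.043 m and value of joint handle below 0.1 rad and value of joint chassis below 0.006 rad and contact force between the fingers and jack below 0.3 N), for 0.2 s.
2. first stroke: handle fully down, spectrometer raised on the saddle (horizontal distance between saddle_top and lift_mark below 0.014 m and value of joint chassis above 0.04 rad and value of joint handle above 0.5 rad), for 0.1 s.
3. handle all the way up again, spectrometer back on its feet (horizontal distance between saddle_top and lift_mark below 0.014 m and value of joint handle below 0.1 rad and value of joint chassis below 0.006 rad), for 0.1 s.
At the end, for the whole second after the job is handed in: Hand holding the handle down (above 0.5 of 0.6 rad, 3 N or more); spectrometer at rest, tipped up over 0.04 rad, carried by the saddle (over 5 N); saddle within 14 mm of the red dot in plan; jack flat on the table; arm not touching the spectrometer (all of step 2 and angle between jack_grip's own z axis and vertical below 0.06 rad and height (world z) of jack_grip below 0.043 m and contact force between jack and spectrometer above 5 N and contact force between the fingers and jack above 3 N and contact force between the arm and spectrometer below 0.5 N and velocity of joint chassis below 0.05 rad/s and not (velocity of joint chassis below -0.05 rad/s)); the arm keeps its last pose, push and grip.
It fails at once if the arm pushes on the spectrometer with more than 10 N (contact force between the arm and spectrometer above 10 N).
It fails at once if a bystander (mouse, pen, spatula, vial, spare foot) is moved more than 30 mm (distance of any of mouse, pen, spatula, vial, spare_foot from where it was at the start of the episode above 0.03 m).
It also fails if it takes over 61 s, if anything falls off the work surface, if the arm or the gripper's body presses on something with over 40 N, if the wrist force passes 120 N, or if a joint passes its speed limit or range.

## Robot

A 7-joint arm with a two-finger parallel gripper is mounted at the origin on the work surface. World frame = base frame: x ahead of the robot, y to its left, z up, the work surface at z = 0. Lengths are in mm, angles in rad, forces in N, time in s.
With the tool pointing down it reaches from about 400 to 925 mm from the base axis. Payload 4.1 kg.
Tool frame: the origin (TCP) lies midway between the tips of the shut fingers; the grasp point (between the pads) lies 19 mm behind it (r.tcp_to_grasp is the distance from the TCP to the grasp point, in mm); z points along the fingers, y is the line along which they close (so a half turn about z gives the same grasp; the last joint's range is limited). The gripper opens to 85 mm and grips with 20 to 120 N. Pads are 22 mm wide; open, the fingers measure 114 mm over their backs; the gripper's body (76 mm by 85 mm) begins 54 mm behind the grasp point. The pads swing forward as they close: fully open they stand 13 mm farther back than shut.
Start: joints at [-1.231, 0.398, 0.045, 1.537, -0.019, 1.207, -0.051], TCP at [276.139, 588.465, 231.347] pointing down, gripper open.
Joint ranges: [-2.82, 2.82], [-0.49, 2.23], [-1.37, 1.46], [0, 2.46], [-1.36, 4.5], [0.23, 2], [-2.94, 2.94]. Speed limits (rad/s): [2.57, 2.57, 3.14, 3.14, 3.14, 3.14, 3.14].

## Interface

Orientations are given as a unit quaternion [x, y, z, w].
In Python, from station import r gives the robot as it stands. The module is installed in compiled form; this text tells all that it offers.
- The arm moves only by the shell command python3 -m handwheel 'ROWS'. ROWS is JSON, a list of rows, each a list of 7 numbers: the shift along the tool's x, y, z in units of 0.5 m (1.0 is 0.5 m), then the turn, a rotation vector about the tool's x, y, z in units of 45 degrees (1.0 is 45 degrees), then the closure, from 0 (fully open) to 1 (shut). A call has exactly 8 rows; each row shifts and turns the commanded pose from where the row before left it, along the tool's axes as they then stand; what a row does not reach is not made up. A row lasts 1/12 s, in which the tool goes at most 41.7 mm and 7.16 degrees, less where a joint would pass 70% of its speed; a pose out of reach is approached as far as the arm can. A call with a number of a shift or a turn outside -1 to 1 is refused whole. A call with a gripper value outside its range is refused whole. The fingers move at their own pace and stop on an object; the grip force is fixed at half the most. Time passes only in rows, so rows that do not move let the fingers close, or fill a call up. It gives the time, the measured TCP pose, the force, the opening and the grip force at its end, in the units of the state.
- r.get_state(): the state, without advancing time (a new reading comes with each control period).
- r.read_camera(name): name is "scene" or "top" or "wrist"; returns a dict with "image" (420x560x3 uint8, red, green, blue), "fovy" (degrees; the focal length in pixels is half the picture's height over the tangent of half this angle, whatever the lens; pixels are square), "cx", "cy" (the principal point, pixels), "k1" (the pictures are not rectified: a ray, as slopes to the right and down, at radius r is drawn at 1 + k1 r^2 times it, then the intrinsics apply), "xyz" and "orientation" of the camera in the world; the wrist camera has in their place "hand_eye" (4x4, takes a point from camera to tool coordinates, whose origin is the TCP and whose axes are the flange's). Camera axes: x right, y up, looking along -z (the intrinsics and any distortion apply to the point x, -y, -z); pixel columns grow to the right and rows downward; lengths in mm; the calibration is good to about 2 mm. A picture is of the moment at which its call begins: read the wrist's pose just before it. There is no depth.
- r.sign_off(): hands the job in; it is judged then, once.
Trained networks look in the newest picture that a camera, given by its name, has taken for a name from the list of things; names that differ only in an ending like _2 or _b are one class to them, and where a whole thing is asked for, a point or a joint stands for the part that bears it (a point fixed in the world has none). Each returns a list of dicts, best first, with "conf" (0 to 1); they miss things now and then, are a little off and sometimes report something else, mostly with a low value. They report only what shows in the picture. A call takes as long as a camera call. They do not tell look-alikes from the thing itself.
- r.regions_of(camera, target): "mask" (420x560 bool, what is visible of it) and "rect" ([left, top, right, bottom] in pixels, round what is visible of it).
The state is a dict: "clock": time; "qpos": joint angles; "qd": joint speeds; "joint_efforts": joint torques, N m; "eef_pos": TCP position; "eef_rot": TCP orientation; "wrist_force": force on the tool from outside, world axes, zero at the start; "wrist_torque": the same for the moment, N m; "grip_width": finger opening in mm; "grip_force": force on a finger pad.
Only numpy, scipy, OpenCV 4.12 (cv2) and the standard library are available. Lean on these libraries where they do the work, as an engineer would, in place of code of your own. Each camera call takes 0.05 s, during which the arm holds its last target. There are 200 camera calls.

## Working session

There is one attempt and no reset: what is moved stays moved. The work goes in short steps, Python scripts to look and compute and a shell command to move; the robot and the scene stay as the last step left them, time stands still between calls to the robot, and variables do not carry over. Pictures are saved under pics/ and viewed, at most 10 in all, crops included, and the job is handed in when it is done.

```bash
mkdir -p pics; cat > h.py <<'E'
import numpy as np, cv2
from scipy.spatial.transform import Rotation as R
from station import r
def cam(name):
    s=r.get_state(); c=r.read_camera(name)
    if 'hand_eye' in c:
        T=np.eye(4); T[:3,:3]=R.from_quat(s['eef_rot']).as_matrix(); T[:3,3]=s['eef_pos']
        M=T@np.array(c['hand_eye'])
    else:
        M=np.eye(4); M[:3,:3]=R.from_quat(c['orientation']).as_matrix(); M[:3,3]=c['xyz']
    c['M']=M; h=c['image'].shape[0]; c['f']=h/2/np.tan(np.radians(c['fovy'])/2); return c
def ray(c,u,v):
    xd=np.array([(u-c['cx'])/c['f'],(v-c['cy'])/c['f']]); x=xd.copy()
    for _ in range(30): x=xd/(1+c['k1']*(x@x))
    d=c['M'][:3,:3]@np.array([x[0],-x[1],-1]); return c['M'][:3,3],d/np.linalg.norm(d)
def atz(c,u,v,z):
    o,d=ray(c,u,v); return o+d*(z-o[2])/d[2]
def proj(c,p):
    q=np.linalg.inv(c['M'])@np.append(p,1); x=np.array([q[0],-q[1]])/-q[2]
    x=x*(1+c['k1']*(x@x)); return x*c['f']+[c['cx'],c['cy']]
def tri(*rays):
    A=sum(np.eye(3)-np.outer(d,d) for o,d in rays); b=sum((np.eye(3)-np.outer(d,d))@o for o,d in rays)
    return np.linalg.solve(A,b)
def save(c,n,box=None,k=1):
    im=c['image'][...,::-1]
    if box: im=im[box[1]:box[3],box[0]:box[2]]
    cv2.imwrite('pics/'+n,cv2.resize(im,None,fx=k,fy=k,interpolation=cv2.INTER_CUBIC))
E
python3 - <<'E'
from h import *
np.set_printoptions(precision=1,suppress=True)
ims=[]
for n in['scene','top']:
    c=cam(n); print(n,c['M'][:3,3],c['M'][:3,:3].tolist()[2],c['f']);save(c,n+'.png',k=1.4)
    for t in['jack','handle_pad','saddle_top','lift_mark','spectrometer','mouse','pen','spatula','vial','spare_foot']:
        for d in r.regions_of(n,t):
            v,u=np.nonzero(d['mask']); 
            if len(u): print(t,round(d['conf'],2),d['rect'],u.mean().round(1),v.mean().round(1),atz(c,u.mean(),v.mean(),30)[:2], c['image'][d['mask']].mean(0))
print(r.get_state())
E
```

```text
scene [1136.3 1025.9 1040.6] [0.0010667246110546147, 0.7860640694119292, 0.618144110121711] 531.3707823085879
jack 0.71 [271.5, 117.6, 329.4, 174.5] 298.1 151.9 [ 228.4 -391.6] [115.   91.   59.6]
jack 0.7 [200.4, 142.3, 267.4, 195.4] 232.5 175.5 [ 505.3 -371.4] [169.5  71.4  55.1]
handle_pad 0.67 [299.0, 117.4, 325.7, 143.3] 313.3 129.7 [  89.2 -504. ] [124.  173.6 123.1]
handle_pad 0.64 [204.6, 141.7, 232.3, 164.5] 213.5 150.7 [ 493.2 -553.3] [117.5 176.8 117.8]
handle_pad 0.31 [276.6, 211.4, 425.6, 342.8] 346.9 272.9 [447.7 214.3] [186.2 181.6 170. ]
saddle_top 0.62 [273.2, 155.8, 281.2, 162.9] 276.8 158.1 [ 317.6 -393.4] [188.9 176.7 162.8]
lift_mark 0.88 [277.0, 210.4, 423.1, 343.9] 346.4 272.4 [447.6 212.1] [186.7 182.1 170.5]
spectrometer 0.89 [276.8, 209.0, 421.3, 344.8] 346.7 272.9 [447.9 213.9] [184.6 180.1 168.6]
mouse 0.97 [156.1, 199.0, 191.6, 217.8] 173.7 207.9 [ 747.8 -297.5] [44.3 42.2 42. ]
pen 0.6 [174.0, 233.0, 198.8, 256.9] 185.4 243.3 [ 781.2 -120.2] [85.1 80.  75.7]
pen 0.59 [199.5, 140.4, 231.3, 167.3] 214.2 151.3 [ 492.8 -548.6] [120.3 172.2 118.1]
vial 0.78 [
[... 1220 characters left out ...]
 339.8 -214.1] [68.8 65.3 42.1]
pen 0.65 [284.3, 133.3, 330.0, 147.2] 308.6 138.5 [ 763.8 -141.8] [63.1 61.3 56.1]
spatula 0.43 [85.6, 180.7, 244.1, 295.5] 160.2 236.0 [486.6 257. ] [180.4 184.7 171.5]
vial 0.53 [220.9, 114.2, 236.8, 142.1] 229.1 127.6 [795.9  82. ] [137.  134.7 130.1]
{'clock': 1.1, 'qpos': array([-1.2,  0.4,  0. ,  1.5, -0. ,  1.2, -0.1]), 'qd': array([ 0., -0., -0., -0.,  0., -0.,  0.]), 'joint_efforts': array([ -0. , -47.5,   1.4, -25.5,   0. ,   0. ,  -0. ]), 'eef_pos': array([276.1, 588.5, 231.4]), 'eef_rot': array([0.2, 1. , 0. , 0. ]), 'wrist_force': array([ 0. ,  0.2, -0.1]), 'wrist_torque': array([ 0.,  0., -0.]), 'grip_force': 0.0, 'grip_width': 85.16824240902292}
```

View pics/scene.png

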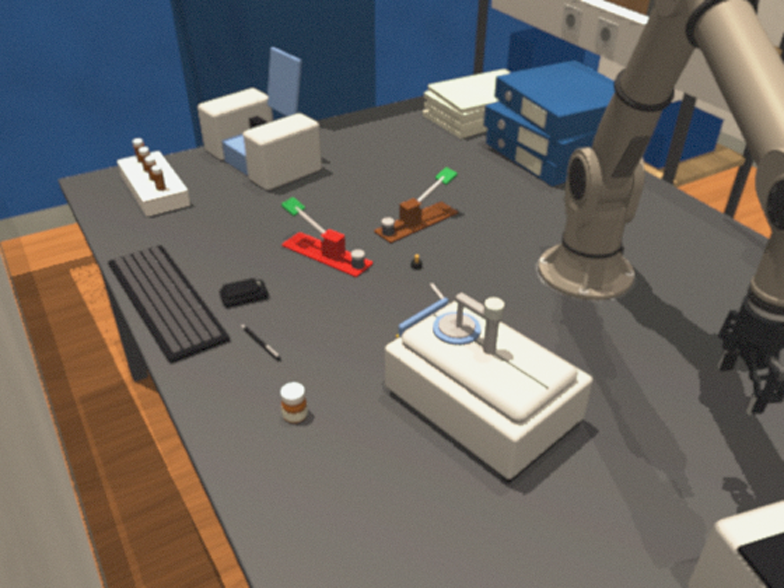

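View pics/top.png

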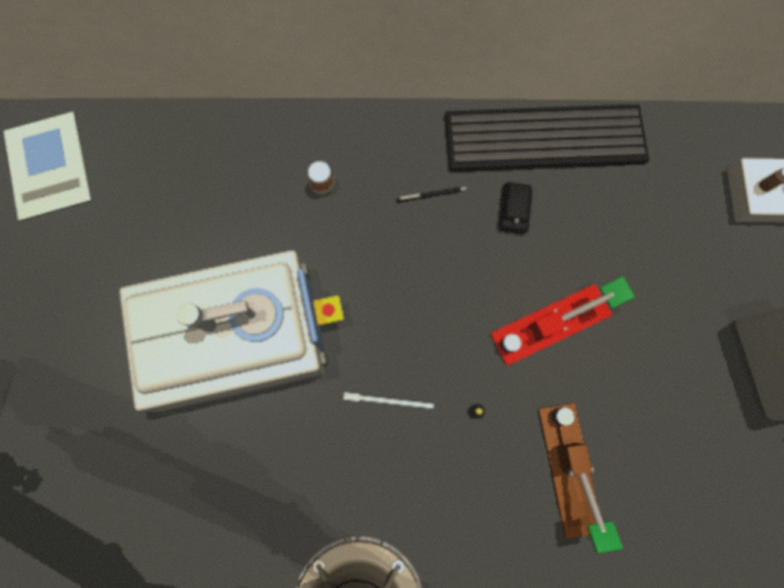

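The top view shows a red jack at about (395,228) in original pixels and a brown look-alike at (410,341). In the scene view they are at (232,175) and (298,152). The red one fits the description. The yellow ear with its red dot is at about (234,221) in top. I'll confirm in a crop and measure.

```bash
cat > m.py <<'E'
from h import *
np.set_printoptions(precision=1,suppress=True)
def blobs(c,kind,box=None,mn=15):
    hsv=cv2.cvtColor(c['image'],cv2.COLOR_RGB2HSV).astype(int);H,S,V=hsv[...,0],hsv[...,1],hsv[...,2]
    m={'red':((H<5)|(H>175))&(S>170)&(V>80),'yel':(H>20)&(H<35)&(S>130)&(V>80),'grn':(H>45)&(H<80)&(S>110)&(V>60),'wht':(S<50)&(V>130)}[kind]
    if box: k=np.zeros_like(m);k[box[1]:box[3],box[0]:box[2]]=1;m&=k>0
    n,l,st,ce=cv2.connectedComponentsWithStats(m.astype(np.uint8))
    return [(ce[i].round(1),st[i]) for i in range(1,n) if st[i][4]>=mn]
E
python3 - <<'E'
from m import *
t=cam('top');s=cam('scene')
a=t['image'][170:270,220:460];cv2.imwrite('pics/crop.png',cv2.resize(a[...,::-1],None,fx=3.3,fy=3.3,interpolation=cv2.INTER_CUBIC))
for n,c in(('top',t),('scene',s)):
    for k in('red','yel','grn'):
        for b in blobs(c,k): print(n,k,b[0],b[1])
print('wht',[b for b in blobs(t,'wht',(345,235,385,260),5)],[b for b in blobs(s,'wht',(245,170,268,195),5)])
q=r.get_state();print(R.from_quat(q['eef_rot']).as_matrix(),q['eef_pos'],q['qpos'],q['clock'])
E
```

```text
top red [393.6 231.2] [ 351  203   86   58 1697]
top red [233.9 220.9] [231 218   7   7  33]
top yel [234.5 221.2] [224 211  22  21 280]
top yel [341.6 293.2] [339 291   6   5  21]
top grn [441.1 208. ] [429 198  24  22 292]
top grn [432.1 384. ] [420 372  25  23 369]
scene red [232.6 178.9] [202 164  64  34 872]
scene grn [318.8 124.7] [311 120  15  12  94]
scene grn [208.6 146.6] [202 141  16  13 104]
wht [(array([365.3, 244.4]), array([360, 239,  12,  12, 110], dtype=int32))] [(array([255.4, 180.6]), array([251, 178,  10,   7,  53], dtype=int32))]
[[-0.9  0.4  0. ]
 [ 0.4  0.9  0. ]
 [-0.   0.  -1. ]] [276.2 588.4 231.3] [-1.2  0.4  0.   1.5 -0.   1.2 -0.1] 1.2
```

View pics/crop.png

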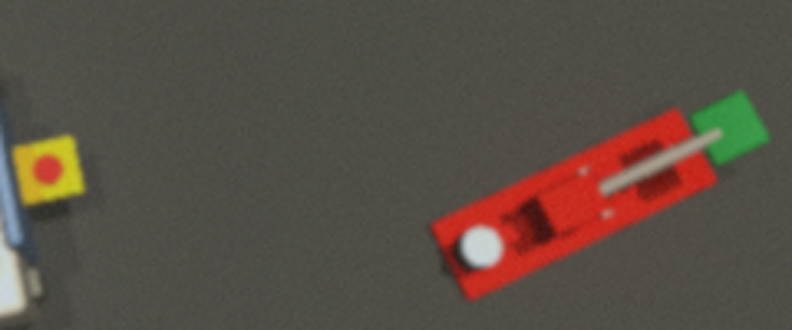

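The crop confirms it: red jack with its white saddle at top (366,244.5), green pad at (441,208), and red dot on the yellow ear at (234,221). Next I triangulate and plan.

```bash
python3 - <<'E'
from m import *
t=cam('top');s=cam('scene')
sad=tri(ray(t,365.8,244.5),ray(s,255.4,180.8)); pad=tri(ray(t,441.1,208),ray(s,208.6,146.8))
print('saddle',sad,'pad',pad, 'top@z:',atz(t,365.8,244.5,44),atz(t,441.1,208,107))
d=(sad-pad)[:2];print('len',np.linalg.norm(d),'(193) heading of +y',np.degrees(np.arctan2(d[1],d[0])))
a=atz(t,365.8,244.5,44)[:2];b=atz(t,441.1,208,107)[:2];e=a-b;L=np.linalg.norm(e);e/=L
print('top only',L,np.degrees(np.arctan2(e[1],e[0])),'grip',a-75*e,b+118*e)
dot=atz(t,233.9,220.9,65);print('dot',dot)
# chassis yaw: ear outline + white body
hsv=cv2.cvtColor(t['image'],cv2.COLOR_RGB2HSV).astype(int)
m=((hsv[...,0]>20)&(hsv[...,0]<35)&(hsv[...,1]>130)); 
v,u=np.nonzero(m[205:240,220:250]);P=np.array([atz(t,x+220,y+205,65)[:2] for x,y in zip(u,v)],np.float32)
print('ear',cv2.minAreaRect(P))
reg=r.regions_of('top','spectrometer')[0]['mask'];v,u=np.nonzero(reg)
P=np.array([atz(t,x,y,140)[:2] for x,y in zip(u,v)],np.float32);print('body',cv2.minAreaRect(P))
q=r.get_state();M=R.from_quat(q['eef_rot']).as_matrix();print('tool x heading',np.degrees(np.arctan2(M[1,0],M[0,0])),'y',np.degrees(np.arctan2(M[1,1],M[0,1])))
print(q['eef_pos'],r.tcp_to_grasp,np.array(r.read_camera('wrist')['hand_eye']).round(2))
np.set_printoptions(precision=4);print(M, q['qpos'])
for n,(u,v,z) in dict(spat=(278,286,3),foot=(340,293,20),pen=(308,138.5,8),col=(135,224,250)).items(): print(n,atz(t,u,v,z))
E
```

```text
saddle [ 463.2 -283.5   45.4] pad [ 547.2 -461.4  109.1] top@z: [ 463.5 -284.    44. ] [ 547.4 -462.2  107. ]
len 196.6692042625441 (193) heading of +y 115.2559992332021
top only 196.97382534419307 115.21186606126187 grip [ 495.5 -351.8] [ 497.2 -355.4]
dot [521.4  59.3  65. ]
ear ((520.802001953125, 58.25962829589844), (48.55934143066406, 49.18893814086914), 13.660597801208496)
body ((478.1977233886719, 208.8180389404297), (226.4595184326172, 369.5857238769531), 12.619895935058594)
tool x heading 154.86293318834925 y 64.86293338351769
[276.1 588.5 231.4] 18.700000000000003 [[  -0.     0.9    0.3   79.2]
 [   1.     0.     0.    -0.7]
 [   0.     0.3   -0.9 -141.5]
 [   0.     0.     0.     1. ]]
[[-0.9053  0.4248  0.0001]
 [ 0.4248  0.9053  0.0001]
 [-0.      0.0001 -1.    ]] [-1.231   0.3984  0.0451  1.5366 -0.0187  1.2069 -0.0507]
spat [357.8462 -55.5368   3.    ]
foot [ 339.6726 -216.4605   20.    ]
pen [ 773.2761 -142.4591    8.    ]
col [478.9191 248.4661 250.    ]
```

```bash
python3 -m handwheel '[[0,0,-0.05,0,0,0.147,0],[0,0,-0.05,0,0,0.147,0],[0,0,-0.05,0,0,0.147,0],[0,0,-0.05,0,0,0.147,0],[0,0,-0.05,0,0,0.147,0],[0,0,-0.05,0,0,0.147,0],[-0.03,0,0,0,0,0,0],[-0.06,0,0,0,0,0,0]]'
python3 -m handwheel '[[-0.064,0,0,0,0,0,0],[-0.064,0,0,0,0,0,0],[-0.064,0,0,0,0,0,0],[-0.064,0,0,0,0,0,0],[-0.064,0,0,0,0,0,0],[-0.064,0,0,0,0,0,0],[-0.064,0,0,0,0,0,0],[-0.064,0,0,0,0,0,0]]'
python3 -m handwheel '[[-0.064,0,0,0,0,0,0],[-0.064,0,0,0,0,0,0],[-0.064,0,0,0,0,0,0],[-0.064,0,0,0,0,0,0],[-0.064,0,0,0,0,0,0],[-0.064,0,0,0,0,0,0],[-0.038,0,0,0,0,0,0],[0,0,0,0,0,0,0]]'
cat > lk.py <<'E'
from m import *
import sys
c=cam('wrist'); save(c,sys.argv[1],k=1.2)
q=r.get_state();M=R.from_quat(q['eef_rot']).as_matrix()
print('clock',q['clock'],'tcp',q['eef_pos'],'xhead',np.degrees(np.arctan2(M[1,0],M[0,0])),'tz',M[:,2],'q',q['qpos'],'w',q['grip_width'],q['grip_force'],q['wrist_force'])
for k in('red','yel','grn','wht'):
    for b in blobs(c,k,mn=60): print(k,b[0],b[1],*[atz(c,*b[0],z)[:2] for z in(8,44,65,68,108)])
E
python3 lk.py w1.png
```

```text
clock: 2.07
eef_pos: [292.5, 551.3, 382.6]
eef_rot: [0.533, 0.846, 0.002, -0.001]
wrist_force: [0.2, -0.5, -1.3]
grip_width: 85.0
grip_force: 0.0
clock: 2.73
eef_pos: [404.6, 314.4, 381.5]
eef_rot: [0.536, 0.844, 0.0, -0.0]
wrist_force: [0.9, 0.5, 0.7]
grip_width: 85.5
grip_force: 0.0
clock: 3.4
eef_pos: [495.6, 119.2, 381.8]
eef_rot: [0.54, 0.842, -0.0, 0.001]
wrist_force: [-0.1, -0.6, 0.6]
grip_width: 85.2
grip_force: 0.0
clock 3.45 tcp [494.6 122.3 381.6] xhead 114.85008039093849 tz [ 0.  0. -1.] q [-0.8  0.1  0.5  1.6 -0.   1.4  0.1] w 85.60147020006833 0.0 [-0.3  1.2 -0. ]
red [276.5 207.9] [270 204  14   8  71] [529.5  35.7] [524.8  46.5] [522.   52.8] [521.6  53.7] [516.4  65.8]
red [196.7 344.4] [181 318  27  57 765] [ 501.4 -317.8] [ 498.6 -282.3] [ 497.  -261.6] [ 496.8 -258.6] [ 493.7 -219.1]
yel [275.5 213. ] [261 203  30  19 308] [531.9  26. ] [527.   37.5] [524.2  44.2] [523.8  45.1] [518.3  57.9]
wht [307.6  88.2] [  207     0   212   210 29316] [490.9 241.5] [488.9 238. ] [487.7 235.9] [487.5 235.6] [485.3 231.7]
wht [24.4 77.2] [ 17  70  14  15 106] [66.8 68.5] [94.4
[... 263 characters left out ...]
4.4 -23. ]
wht [174.5 207.5] [152 173  43  77 438] [360.1 -41. ] [367.2 -24.8] [371.3 -15.4] [371.9 -14. ] [379.8   4. ]
wht [427.7 256.2] [416 245  25  23 441] [836.3  67.8] [810.2  76.4] [794.9  81.4] [792.7  82.1] [763.6  91.7]
wht [520.8 251.8] [513 244  14  15  73] [998.2 151.4] [960.8 154.1] [938.9 155.7] [935.8 155.9] [894.1 159. ]
wht [181.9 338.7] [176 333  13  12 107] [ 467.5 -316.8] [ 467.1 -281.3] [ 466.8 -260.6] [ 466.8 -257.7] [ 466.4 -218.3]
wht [ 17.5 348. ] [  0 345  37   7 158] [ 145.4 -497.1] [ 167.5 -449. ] [ 180.4 -421. ] [ 182.3 -417. ] [ 206.8 -363.6]
wht [426.3 400. ] [418 379  18  41  68] [1046.5 -250.3] [1005.6 -219.5] [ 981.8 -201.5] [ 978.4 -199. ] [ 933.  -164.7]
```

View pics/w1.png

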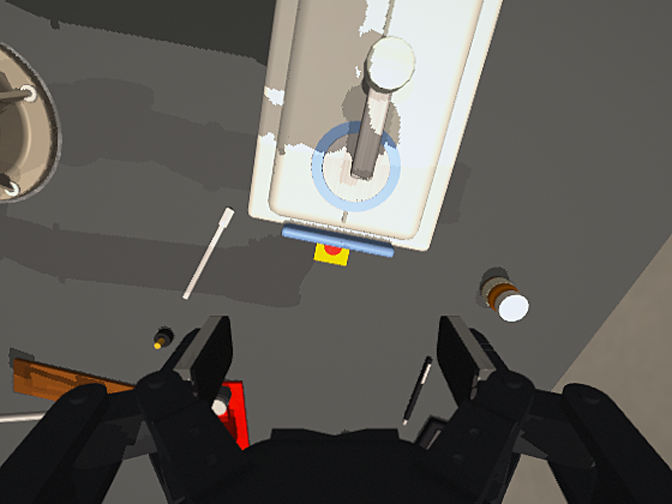

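The wrist view shows the dot at (276,208) half hidden behind the blue rail, the red jack partly visible at (197,344), and the spatula and spare foot at left. I'll look again from farther back on the way to the jack.

```bash
python3 -m handwheel '[[-0.05,-0.02,0,0,0,0,0],[-0.057,-0.0246,0,0,0,0,0],[-0.057,-0.0246,0,0,0,0,0],[-0.057,-0.0246,0,0,0,0,0],[-0.057,-0.0246,0,0,0,0,0],[-0.057,-0.0246,0,0,0,0,0],[0,0,0,0,0,0,0],[0,0,0,0,0,0,0]]'
python3 lk.py w2.png | grep -v wht
python3 - <<'E'
from m import *
t=cam('top');w=cam('wrist')
b=[x for x in blobs(w,'red') if x[1][4]<600];print([x[0] for x in b])
if b: print('dot tri',tri(ray(t,233.9,220.9),ray(w,*b[0][0])))
hsv=cv2.cvtColor(w['image'],cv2.COLOR_RGB2HSV).astype(int)
m=((hsv[...,0]>20)&(hsv[...,0]<35)&(hsv[...,1]>130));n,l,st,ce=cv2.connectedComponentsWithStats(m.astype(np.uint8))
v,u=np.nonzero(l==1+np.argmax(st[1:,4]));P=np.array([atz(w,x,y,64)[:2] for x,y in zip(u,v)],np.float32);print('ear',cv2.minAreaRect(P))
E
```

```text
clock: 4.12
eef_pos: [500.3, -57.5, 381.5]
eef_rot: [0.537, 0.844, 0.001, -0.0]
wrist_force: [-0.6, 0.6, -0.1]
grip_width: 85.5
grip_force: 0.0
clock 4.1667 tcp [500.5 -55.6 381.3] xhead 115.23402523733428 tz [ 0.  0. -1.] q [-0.6  0.1  0.7  1.7 -0.   1.4  0.5] w 85.38566052668973 0.0 [-0.  -0.1 -0.1]
red [325.1  99.7] [318  92  15  16 190] [528.1  62.3] [523.8  58.9] [521.2  56.9] [520.9  56.6] [516.1  52.8]
red [216.1 298.5] [ 194  248   42  100 2863] [ 504.6 -366. ] [ 501.9 -339.5] [ 500.4 -324. ] [ 500.2 -321.8] [ 497.2 -292.4]
yel [325.2  99.4] [306  80  39  40 877] [528.   62.8] [523.7  59.3] [521.2  57.3] [520.8  57. ] [516.   53.2]
[array([324.5, 101.8])]
dot tri [520.8  57.8  68.5]
ear ((521.3231201171875, 56.9310302734375), (46.28127670288086, 48.33871078491211), 12.767895698547363)
```

```bash
python3 -m handwheel '[[-0.067,-0.0328,0,0,0,0,0],[-0.067,-0.0328,0,0,0,0,0],[-0.067,-0.0328,0,0,0,0,0],[-0.067,-0.0328,0,0,0,0,0],[-0.067,-0.0328,0,0,0,0,0],[-0.067,-0.0328,0,0,0,0,0],[-0.067,-0.0328,0,0,0,0,0],[-0.067,-0.0328,0,0,0,0,0]]'
python3 -m handwheel '[[0,0,0.05,0,0,0,0],[0,0,0.06,0,0,0,0],[0,0,0.06,0,0,0,0],[0,0,0.06,0,0,0,0],[0,0,0.06,0,0,0,0],[0,0,0.04,0,0,0,0],[0,0,0,0,0,0,0],[0,0,0,0,0,0,0]]'
python3 lk.py w3.png
```

```text
clock: 4.93
eef_pos: [497.3, -354.7, 380.7]
eef_rot: [0.534, 0.845, 0.001, -0.0]
wrist_force: [0.8, 0.8, 1.0]
grip_width: 85.3
grip_force: 0.0
clock: 5.6
eef_pos: [496.6, -353.3, 215.3]
eef_rot: [0.535, 0.845, 0.0, -0.001]
wrist_force: [0.3, -1.1, -0.2]
grip_width: 85.4
grip_force: 0.0
clock 5.65 tcp [ 497.1 -354.5  217. ] xhead 115.300257211824 tz [ 0. -0. -1.] q [-0.   0.4  0.8  1.7 -0.3  1.2  1.3] w 85.35474949181202 0.0 [0.7 0.5 0.1]
red [279.3 188.8] [ 249   96   62  186 8159] [ 501.1 -362.4] [ 497.1 -354.2] [ 494.8 -349.4] [ 494.4 -348.7] [ 490.  -339.6]
grn [278. 319.] [ 256  296   44   45 1815] [ 580.  -533.3] [ 567.9 -507.5] [ 560.8 -492.4] [ 559.8 -490.2] [ 546.3 -461.5]
wht [314.1  69.6] [301   0  25  96 576] [ 478.4 -227.1] [ 476.7 -232.8] [ 475.8 -236.1] [ 475.6 -236.6] [ 473.8 -243. ]
wht [221.1 129. ] [ 170    7   80  197 3980] [ 411.2 -327.4] [ 416.5 -322.8] [ 419.6 -320.1] [ 420.1 -319.7] [ 425.9 -314.6]
wht [82.8 84.7] [57 76 52 17 71] [ 255.4 -348. ] [ 276.8 -341.3] [ 289.2 -337.4] [ 291.  -336.8] [ 314.7 -329.3]
wht [353.4 261.2] [  177    80   382   295 24144] [ 
[... 702 characters left out ...]
542 162  18  19  68] [ 786.3 -206.4] [ 752.9 -214.2] [ 733.5 -218.8] [ 730.7 -219.5] [ 693.6 -228.2]
wht [278.2 261.5] [273 215  11  97 963] [ 541.7 -451.5] [ 533.5 -434.1] [ 528.8 -424. ] [ 528.1 -422.5] [ 519.  -403.1]
wht [153.2 311. ] [145 308  14   8  66] [ 417.  -596.3] [ 421.7 -563.9] [ 424.4 -545.1] [ 424.8 -542.4] [ 430.1 -506.4]
wht [403.5 311.3] [398 308  15   9  70] [ 733.1 -447.3] [ 705.2 -430.3] [ 688.9 -420.4] [ 686.6 -419. ] [ 655.6 -400.1]
wht [553.1 368.8] [541 347  19  44 423] [1002.  -439.2] [ 946.4 -423. ] [ 913.9 -413.6] [ 909.3 -412.3] [ 847.5 -394.3]
wht [115.3 405.9] [ 86 386  54  34 533] [ 416.8 -797.1] [ 421.5 -744.1] [ 424.3 -713.1] [ 424.6 -708.7] [ 429.9 -649.7]
```

View pics/w3.png

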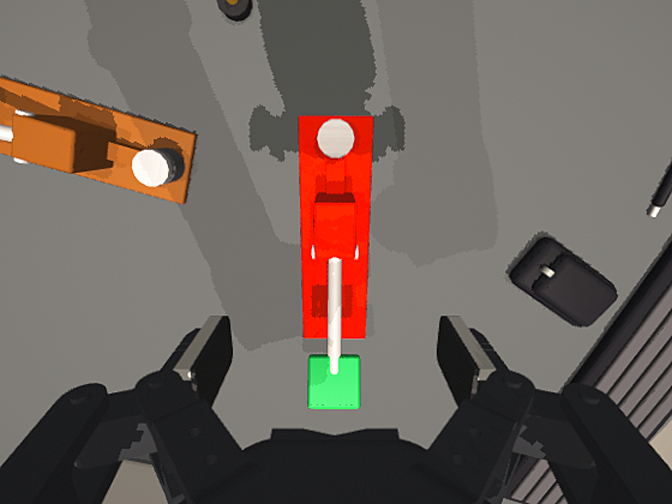

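The wrist view shows the red jack aligned with the tool: saddle at (279,115), pad at (278,319) in original pixels, and the brown one apart at left. The grip point is within 2 mm of the TCP, so I descend and grip.

```bash
python3 -m handwheel '[[0.003,0,0.06,0,0,0,0],[0,0,0.06,0,0,0,0],[0,0,0.06,0,0,0,0],[0,0,0.06,0,0,0,0],[0,0,0.06,0,0,0,0],[0,0,0.06,0,0,0,0],[0,0,0.028,0,0,0,0],[0,0,0,0,0,0,0]]'
python3 -m handwheel '[[0,0,0,0,0,0,1],[0,0,0,0,0,0,1],[0,0,0,0,0,0,1],[0,0,0,0,0,0,1],[0,0,0,0,0,0,1],[0,0,0,0,0,0,1],[0,0,0,0,0,0,1],[0,0,0,0,0,0,1]]'
```

```text
clock: 6.32
eef_pos: [494.9, -352.5, 20.6]
eef_rot: [0.535, 0.845, 0.0, -0.002]
wrist_force: [-0.1, 0.7, 1.3]
grip_width: 85.3
grip_force: 0.0
clock: 6.98
eef_pos: [496.9, -354.4, 24.4]
eef_rot: [0.536, 0.844, 0.001, 0.002]
wrist_force: [1.2, 1.0, 6.3]
grip_width: 35.4
grip_force: 60.9
```

```bash
python3 -m handwheel '[[0,0,-0.015,0,0,0,1],[0,0,-0.015,0,0,0,1],[0,0,-0.015,0,0,0,1],[0,0,-0.015,0,0,0,1],[0,0,0,0,0,0.067,1],[0,0,0,0,0,0.067,1],[0,0,0,0,0,0.067,1],[0,0,0,0,0,0.068,1]]'
python3 -m handwheel '[[0.021,0.0117,0,0,0,0,1],[0.0421,0.0233,0,0,0,0,1],[0.0421,0.0233,0,0,0,0,1],[0.0421,0.0233,0,0,0,0,1],[0.0421,0.0233,0,0,0,0,1],[0.0421,0.0233,0,0,0,0,1],[0.0421,0.0233,0,0,0,0,1],[0.0421,0.0233,0,0,0,0,1]]'
python3 -m handwheel '[[0.0421,0.0233,0,0,0,0,1],[0.0421,0.0233,0,0,0,0,1],[0.021,0.0117,0,0,0,0,1],[0,0,0,0,0,0,1],[0,0,0,0,0,0,1],[0,0,0,0,0,0,1],[0,0,0,0,0,0,1],[0,0,0,0,0,0,1]]'
python3 lk.py w4.png
```

```text
clock: 7.65
eef_pos: [494.9, -353.6, 52.6]
eef_rot: [0.623, 0.782, 0.0, -0.0]
wrist_force: [-0.8, -0.0, -7.0]
grip_width: 35.5
grip_force: 61.4
clock: 8.32
eef_pos: [544.7, -177.8, 52.5]
eef_rot: [0.621, 0.784, 0.0, -0.0]
wrist_force: [0.7, 0.2, -6.6]
grip_width: 35.6
grip_force: 61.3
clock: 8.98
eef_pos: [560.5, -124.1, 52.5]
eef_rot: [0.623, 0.782, -0.0, 0.0]
wrist_force: [0.2, 0.4, -6.2]
grip_width: 35.3
grip_force: 61.3
clock 9.0333 tcp [ 560.6 -123.9   52.4] xhead 102.94797822891748 tz [ 0. -0. -1.] q [-0.4  0.6  0.8  1.9 -0.5  0.9  0.8] w 35.45933757701071 61.30734443664551 [-0.2  0.4 -5.9]
red [278.4 218.5] [  209    74   140   288 27403] [ 557.5 -113.9] [ 554.6 -101.1] [552.9 -93.6] [552.6 -92.5] [549.4 -78.2]
wht [ 82.4 181.2] [    0     0   220   414 39724] [ 428.9 -117.2] [ 450.9 -103.7] [463.7 -95.9] [465.5 -94.7] [489.9 -79.8]
wht [448.7 154.7] [  279     0   281   380 70715] [651.8 -48.9] [630.6 -48.6] [618.3 -48.5] [616.5 -48.5] [592.9 -48.2]
wht [278.7 115.1] [ 239   75   80   81 5025] [543.  -49.8] [542.9 -49.4] [542.8 -49.1] [542.8 -49.1] [542.7 -48.6]
wht [544.3 36
[... 259 characters left out ...]
6  23  82] [ 614.4 -209.2] [ 600.5 -177.9] [ 592.3 -159.6] [ 591.2 -157. ] [ 575.7 -122.3]
wht [416.1 354.1] [410 347  14  16  61] [ 689.1 -200.9] [ 660.7 -171.2] [ 644.1 -153.9] [ 641.7 -151.4] [ 610.2 -118.5]
wht [164.9 391.8] [ 132  357   56   63 1126] [ 499.7 -284.9] [ 507.9 -238.9] [ 512.7 -212.1] [ 513.4 -208.3] [ 522.6 -157.3]
wht [391.5 391. ] [ 370  356   56   64 1099] [ 683.4 -242. ] [ 656.1 -204.3] [ 640.1 -182.4] [ 637.9 -179.2] [ 607.5 -137.4]
wht [ 72.  417.2] [ 65 415  15   5  62] [ 423.  -334.5] [ 446.1 -278.9] [ 459.6 -246.5] [ 461.5 -241.9] [ 487.2 -180.2]
wht [484.9 416.9] [478 414  16   6  70] [ 774.7 -253.8] [ 729.7 -213.8] [ 703.4 -190.6] [ 699.7 -187.2] [ 649.7 -142.9]
```

View pics/w4.png

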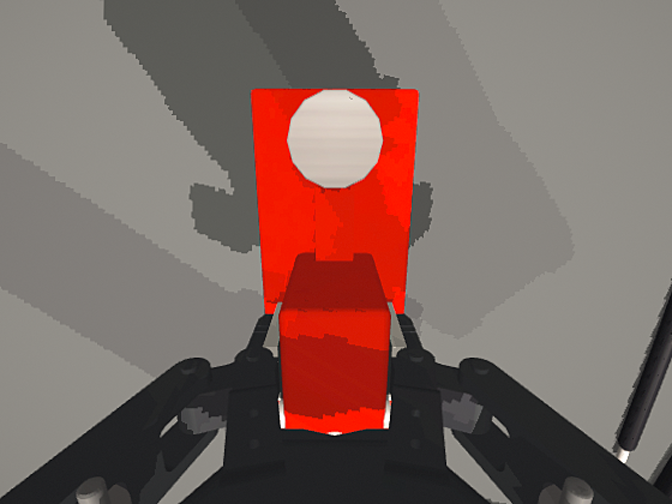

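The wrist view shows the jack held level and straight, with the saddle at (279,115). Next I lower it to about 5 mm above the table and slide it in.

```bash
python3 -m handwheel '[[0,0,0.016,0,0,0,1],[0,0,0.016,0,0,0,1],[0,0,0.016,0,0,0,1],[0,0,0,0,0,0,1],[0.01,0,0,0,0,0,1],[0.02,0.001,0,0,0,0,1],[0.02,0.001,0,0,0,0,1],[0.02,0.001,0,0,0,0,1]]'
python3 -m handwheel '[[0.02,0.001,0,0,0,0,1],[0.02,0.001,0,0,0,0,1],[0.02,0,0,0,0,0,1],[0.02,0,0,0,0,0,1],[0.02,0,0,0,0,0,1],[0.02,0,0,0,0,0,1],[0,0,0,0,0,0,1],[0,0,0,0,0,0,1]]'
python3 lk.py w5.png | grep -v wht; python3 -c "
from m import *
c=cam('top');save(c,'t5.png',(180,150,380,300),4)"
```

```text
clock: 9.7
eef_pos: [554.6, -86.4, 28.5]
eef_rot: [0.622, 0.783, 0.0, -0.0]
wrist_force: [-0.0, 1.7, -6.6]
grip_width: 35.4
grip_force: 61.2
clock: 10.37
eef_pos: [542.0, -28.6, 28.2]
eef_rot: [0.621, 0.783, 0.0, 0.0]
wrist_force: [0.7, -0.4, -7.1]
grip_width: 35.5
grip_force: 61.3
clock 10.4167 tcp [542.2 -29.7  28.4] xhead 103.08598291218578 tz [ 0. -0. -1.] q [-0.6  0.6  0.8  2.  -0.6  0.8  0.7] w 35.335877464833885 61.28372669219971 [ 0.6 -0.9 -6.4]
red [278.8  78.6] [ 244   41   71   76 4296] [520.2  63. ] [520.9  59.6] [521.4  57.7] [521.4  57.4] [522.2  53.6]
red [278.1 246.2] [  209    77   136   285 21787] [540.8 -27. ] [536.9 -10.3] [534.7  -0.6] [534.4   0.8] [530.1  19.3]
yel [278.6  72.8] [  206     0   147   153 16315] [519.5  65.6] [520.4  61.7] [520.9  59.3] [521.  59.] [522.   54.6]
```

View pics/w5.png

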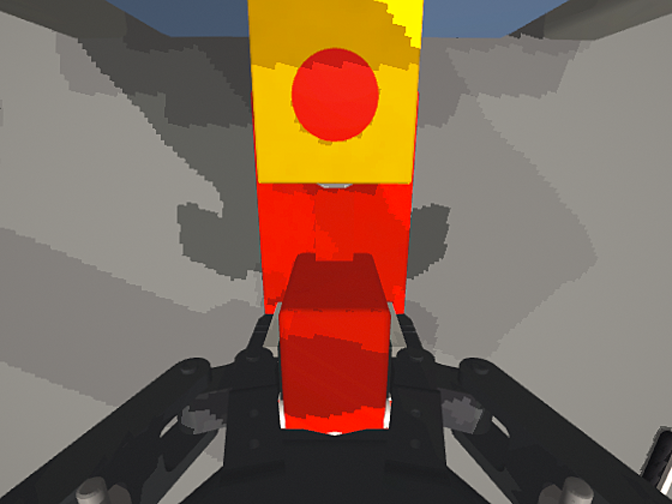

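The wrist view shows the dot centred laterally at (279,79) in original pixels and the saddle still about 13 mm short. I'll finish the insertion and set it down.

```bash
python3 -m handwheel '[[0.013,0,0,0,0,0,1],[0.013,0,0,0,0,0,1],[0,0,0,0,0,0,1],[0,0,0.004,0,0,0,1],[0,0,0.004,0,0,0,1],[0,0,0.002,0,0,0,1],[0,0,0,0,0,0,1],[0,0,0,0,0,0,1]]'
python3 -m handwheel '[[0,0,0,0,0,0,1],[0,0,0,0,0,0,1],[0,0,0,0,0,0,1],[0,0,0,0,0,0,1],[0,0,0,0,0,0,1],[0,0,0,0,0,0,1],[0,0,0,0,0,0,1],[0,0,0,0,0,0,1]]'
```

```text
clock: 11.13
eef_pos: [539.2, -16.7, 24.4]
eef_rot: [0.622, 0.783, 0.001, -0.0]
wrist_force: [-4.6, 1.9, 5.6]
grip_width: 35.2
grip_force: 62.5
clock: 11.8
eef_pos: [539.2, -16.7, 24.4]
eef_rot: [0.622, 0.783, 0.001, -0.0]
wrist_force: [-4.6, 2.7, 5.7]
grip_width: 35.6
grip_force: 62.5
```

The jack is on the table with an estimated error under 1 mm. I release it and lift off.

```bash
python3 -m handwheel '[[0,0,-0.001,0,0,0,1],[0,0,0,0,0,0,0],[0,0,0,0,0,0,0],[0,0,0,0,0,0,0],[0,0,0,0,0,0,0],[0,0,0,0,0,0,0],[0,0,0,0,0,0,0],[0,0,0,0,0,0,0]]'
python3 -m handwheel '[[0,0,-0.02,0,0,0,0],[0,0,-0.04,0,0,0,0],[0,0,-0.05,0,0,0,0],[0,0,-0.05,0,0,0,0],[0,0,-0.05,0,0,0,0],[0,0,-0.05,0,0,0,0],[0,0,-0.02,0,0,0,0],[0,0,0,0,0,0,0]]'
python3 lk.py w6.png | grep -v wht; python3 -c "
from m import *
c=cam('top')
for b in blobs(c,'grn'): print(b, atz(c,*b[0],107))"
```

```text
clock: 12.47
eef_pos: [539.1, -16.9, 23.8]
eef_rot: [0.622, 0.783, 0.0, 0.0]
wrist_force: [-0.1, -0.2, -0.4]
grip_width: 85.6
grip_force: 0.0
clock: 13.13
eef_pos: [540.9, -17.0, 166.5]
eef_rot: [0.622, 0.783, 0.002, 0.002]
wrist_force: [0.3, -0.3, 0.4]
grip_width: 85.6
grip_force: 0.0
clock 13.1833 tcp [539.6 -16.6 164.7] xhead 103.08417822796329 tz [ 0.  0. -1.] q [-0.8  0.4  0.9  1.9 -0.4  1.   0.5] w 85.46122063914592 0.0 [ 0.1  0.5 -0.4]
red [276.5 210. ] [ 240   91   73  212 9630] [544.  -38.3] [541.4 -26.6] [539.8 -19.8] [539.6 -18.8] [536.6  -5.8]
red [275.6 113.4] [261  99  30  30 711] [521.3  57. ] [521.4  57.3] [521.4  57.4] [521.4  57.4] [521.5  57.7]
yel [275.6 111.3] [ 246   81   60   64 2831] [520.9  58.9] [521.   58.9] [521.1  58.9] [521.1  58.9] [521.2  59. ]
grn [276.3 343.9] [ 251  326   51   37 1573] [ 583.2 -210.4] [ 575.9 -178.1] [ 571.6 -159.2] [ 570.9 -156.5] [ 562.7 -120.5]
(array([309.8, 200.2]), array([300, 191,  19,  20, 258], dtype=int32)) [ 566.5 -133.1  107. ]
(array([432.1, 384.1]), array([420, 372,  25,  23, 368], dtype=int32)) [ 134.6 -405.   107. ]
```

View pics/w6.png

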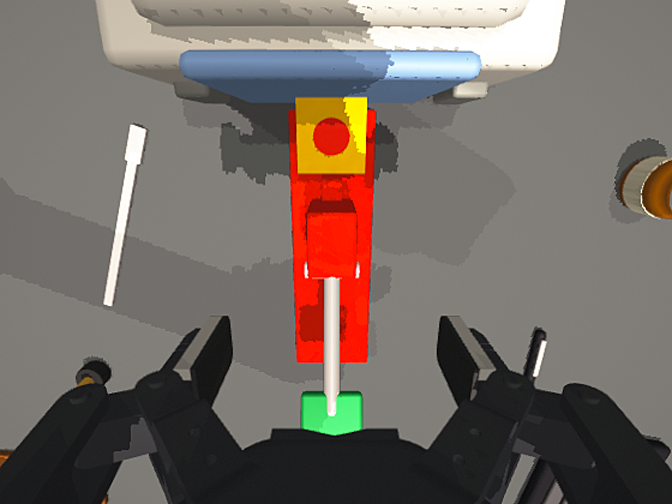

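The wrist view shows the jack standing square under the ear: saddle hidden beneath the dot at (276,113), handle up, pad at (276,344). Next I shut the fingers and move over the pad.

```bash
python3 -m handwheel '[[-0.03,0,0,0,0,0,1],[-0.061,0,0,0,0,0,1],[-0.061,0,0,0,0,0,1],[-0.061,0,0,0,0,0,1],[-0.031,0,0,0,0,0,1],[0,0,0.02,0,0,0,1],[0,0,0.03,0,0,0,1],[0,0,0.03,0,0,0,1]]'
python3 -m handwheel '[[0,0,0,0,0,0,1],[0,0,0.01,0,0,0,1],[0,0,0.01,0,0,0,1],[0,0,0.01,0,0,0,1],[0,0,0.01,0,0,0,1],[0,0,0,0,0,0,1],[0,0,0,0,0,0,1],[0,0,0,0,0,0,1]]'
```

```text
clock: 13.9
eef_pos: [565.5, -134.8, 121.3]
eef_rot: [0.622, 0.783, -0.0, -0.001]
wrist_force: [0.7, 0.3, 1.1]
grip_width: 0.0
grip_force: 0.0
clock: 14.57
eef_pos: [566.7, -135.4, 104.0]
eef_rot: [0.622, 0.783, 0.0, -0.0]
wrist_force: [-0.0, 0.0, 1.8]
grip_width: -0.0
grip_force: 0.7
```

```bash
python3 -m handwheel '[[-0.003,0,0.013,0,0,0,1],[-0.003,0,0.013,0,0,0,1],[-0.003,0,0.013,0,0,0,1],[-0.002,0,0.013,0,0,0,1],[-0.002,0,0.013,0,0,0,1],[-0.002,0,0.013,0,0,0,1],[-0.001,0,0.013,0,0,0,1],[0,0,0.013,0,0,0,1]]'
python3 -m handwheel '[[0,0,0.008,0,0,0,1],[0,0,0.004,0,0,0,1],[0,0,0,0,0,0,1],[0,0,0,0,0,0,1],[0,0,0,0,0,0,1],[0,0,0,0,0,0,1],[0,0,0,0,0,0,1],[0,0,0,0,0,0,1]]'
python3 -c "
from m import *
c=cam('top')
for k in('red','grn'):
  for b in blobs(c,k): print(k,b, atz(c,*b[0],45),atz(c,*b[0],85))"
```

```text
clock: 15.23
eef_pos: [568.9, -143.4, 52.9]
eef_rot: [0.622, 0.783, 0.001, -0.0]
wrist_force: [-4.3, 1.7, 17.9]
grip_width: -0.3
grip_force: 8.7
clock: 15.9
eef_pos: [568.8, -142.9, 46.8]
eef_rot: [0.622, 0.783, 0.001, -0.001]
wrist_force: [-2.9, 1.9, 14.4]
grip_width: 0.0
grip_force: 6.9
grn (array([432., 384.]), array([420, 372,  25,  23, 371], dtype=int32)) [ 121.4 -429.7   45. ] [ 130.1 -413.7   85. ]
```

```bash
python3 -m handwheel '[[0,0,0.004,0,0,0,1],[0,0,0.002,0,0,0,1],[0,0,0,0,0,0,1],[0,0,0,0,0,0,1],[0,0,0,0,0,0,1],[0,0,0,0,0,0,1],[0,0,0,0,0,0,1],[0,0,0,0,0,0,1]]'
python3 lk.py w7.png | grep -v wht
```

```text
clock: 16.62
eef_pos: [568.9, -142.7, 45.1]
eef_rot: [0.622, 0.783, 0.002, -0.001]
wrist_force: [-5.6, 3.1, 25.7]
grip_width: -0.1
grip_force: 11.5
clock 16.6667 tcp [ 568.8 -142.7   45.1] xhead 103.05150768646502 tz [ 0.  0. -1.] q [-0.4  0.6  0.8  1.9 -0.6  0.9  0.9] w -0.12918877020536348 11.495500020682812 [-5.5  4.2 25.4]
red [277.6 108.9] [  212     0   132   249 20849] [549.9 -65. ] [550.  -65.4] [550.1 -65.6] [550.1 -65.6] [550.2 -66. ]
grn [250.7 246.3] [ 235  220   38   70 1647] [ 551.9 -152.8] [ 551.6 -135.5] [ 551.5 -125.4] [ 551.4 -123.9] [ 551.1 -104.7]
grn [303.6 244.7] [ 282  220   38   70 1548] [ 585.6 -143.8] [ 578.5 -128.3] [ 574.4 -119.3] [ 573.8 -118. ] [ 566.  -100.8]
```

View pics/w7.png

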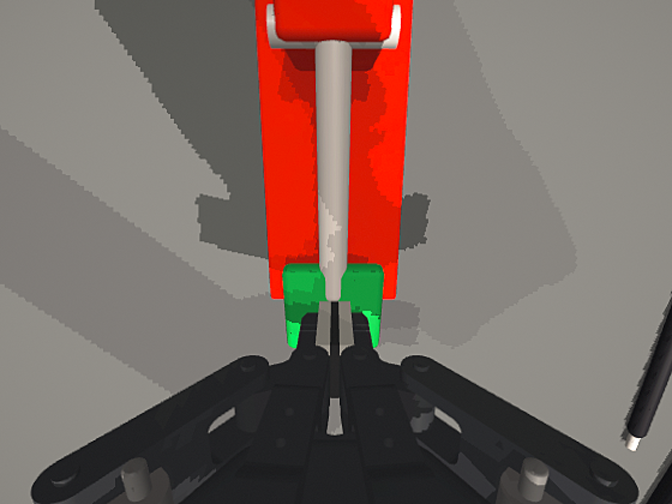

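The wrist view shows the fingertips centred on the pad at (278,245) and the handle against its stop (z 45 mm, 25 N). I let it up and wait.

```bash
python3 -m handwheel '[[0,0,-0.015,0,0,0,1],[0.002,0,-0.02,0,0,0,1],[0.002,0,-0.02,0,0,0,1],[0.002,0,-0.02,0,0,0,1],[0.003,0,-0.02,0,0,0,1],[0.003,0,-0.025,0,0,0,1],[0.003,0,-0.03,0,0,0,1],[0,0,-0.02,0,0,0,1]]'
for i in 1 2 3 4; do python3 -m handwheel '[[0,0,0,0,0,0,1],[0,0,0,0,0,0,1],[0,0,0,0,0,0,1],[0,0,0,0,0,0,1],[0,0,0,0,0,0,1],[0,0,0,0,0,0,1],[0,0,0,0,0,0,1],[0,0,0,0,0,0,1]]' | grep -E "clock|eef_pos"; done
python3 lk.py w8.png | grep -v wht; python3 -c "
from m import *
c=cam('top');
for k in('red','yel','grn'):
  for b in blobs(c,k,(200,180,350,260),8): print(k,b, atz(c,*b[0],65),atz(c,*b[0],107))"
```

```text
clock: 17.33
eef_pos: [566.6, -135.3, 128.2]
eef_rot: [0.622, 0.783, 0.0, -0.0]
wrist_force: [-0.1, 0.4, -0.2]
grip_width: 0.1
grip_force: 0.0
clock: 18.0
eef_pos: [566.6, -136.1, 127.6]
clock: 18.67
eef_pos: [566.8, -136.1, 127.8]
clock: 19.33
eef_pos: [566.8, -136.1, 127.8]
clock: 20.0
eef_pos: [566.7, -136.1, 127.8]
clock 20.05 tcp [ 566.7 -136.1  127.8] xhead 103.06651587592397 tz [ 0.  0. -1.] q [-0.5  0.5  0.9  1.8 -0.5  1.   0.8] w -0.22891448836097922 0.0 [-0.5  1.   0.3]
red [279.1  90.8] [  234     0    91   216 14099] [545.4 -44. ] [545.8 -46.2] [546.1 -47.4] [546.1 -47.6] [546.6 -50. ]
yel [  8. 242.] [  3 237  11  11  93] [ 318.7 -236. ] [ 350.3 -211.7] [ 368.8 -197.5] [ 371.4 -195.5] [ 406.6 -168.5]
grn [278.2 235.9] [ 242  206   74   73 3764] [ 573.8 -169.9] [ 570.3 -154.7] [ 568.2 -145.9] [ 567.9 -144.6] [ 564.1 -127.7]
red (array([233.4, 220.5]), array([231, 218,   6,   6,  20], dtype=int32)) [522.4  60.6  65. ] [514.4  56.6 107. ]
yel (array([231. , 218.1]), array([224, 211,  19,  20, 152], dtype=int32)) [528.7  66.9  65. ] [520.4  62.7 107. ]
```

View pics/w8.png

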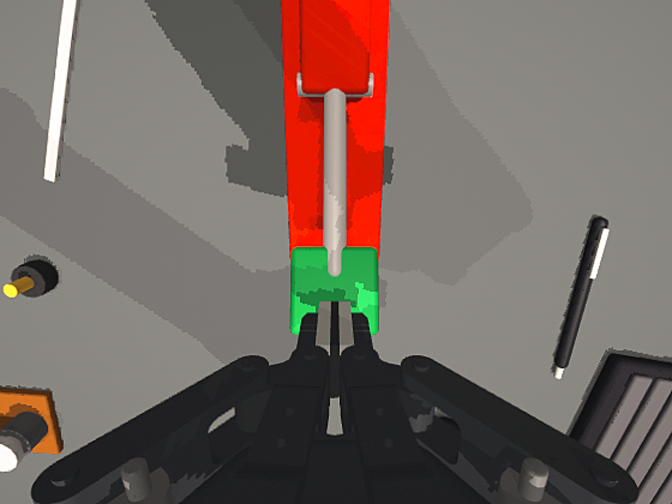

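The wrist view shows the handle back up, with the pad at (278,236), and the jack still in line. Second press, held.

```bash
python3 -m handwheel '[[0,0,0.02,0,0,0,1],[0,0,0.02,0,0,0,1],[-0.002,0,0.016,0,0,0,1],[-0.003,0,0.016,0,0,0,1],[-0.003,0,0.014,0,0,0,1],[-0.003,0,0.014,0,0,0,1],[-0.002,0,0.014,0,0,0,1],[-0.002,0,0.014,0,0,0,1]]'
python3 -m handwheel '[[0,0,0.013,0,0,0,1],[0,0,0.013,0,0,0,1],[0,0,0.008,0,0,0,1],[0,0,0.004,0,0,0,1],[0,0,0.003,0,0,0,1],[0,0,0,0,0,0,1],[0,0,0,0,0,0,1],[0,0,0,0,0,0,1]]'
```

```text
clock: 20.77
eef_pos: [569.0, -143.6, 64.6]
eef_rot: [0.622, 0.783, 0.001, -0.0]
wrist_force: [-2.9, 1.6, 16.8]
grip_width: 0.4
grip_force: 8.1
clock: 21.43
eef_pos: [568.9, -142.8, 45.3]
eef_rot: [0.622, 0.783, 0.002, -0.001]
wrist_force: [-3.6, 2.8, 22.8]
grip_width: -0.1
grip_force: 10.4
```

Same reading as the first full stroke (z 45 mm, 23 N at the stop). I let it settle, check the height of the dot, and hand in.

```bash
python3 -m handwheel '[[0,0,0,0,0,0,1],[0,0,0,0,0,0,1],[0,0,0,0,0,0,1],[0,0,0,0,0,0,1],[0,0,0,0,0,0,1],[0,0,0,0,0,0,1],[0,0,0,0,0,0,1],[0,0,0,0,0,0,1]]'
python3 -c "
from m import *
c=cam('scene');s=r.regions_of('scene','spectrometer')[0]['rect'];print(s)
c=cam('top')
for b in blobs(c,'red',(200,180,350,260),6): print(b,atz(c,*b[0],85))
print(r.get_state()['eef_pos'],r.sign_off())"
```

```text
clock: 22.1
eef_pos: [568.9, -142.8, 45.3]
eef_rot: [0.622, 0.783, 0.002, -0.001]
wrist_force: [-4.5, 3.2, 22.2]
grip_width: -0.1
grip_force: 10.4
[274.0, 209.2, 426.0, 342.0]
the job is handed in; nothing more can be done
[ 568.9 -142.8   45.3] None
```

The job is handed in at about 22 s: the red jack is under the red dot, the handle went down, came fully up and was pressed down again to its stop, held at about 22 N. I could not measure the spectrometer's raised height directly: the final top view didn't pick up the dot, so that rests on the handle's position and force matching the first stroke.

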